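Hang the tack tin on the swing arm

TASK

Swing the yellow arm of the green bracket out until it stops, so that it points over the bench towards the robot. Then lift the blue-banded tin of tacks off its hook stand, keeping it upright, and gently hang it by its handle on the swung-out arm. Leave the red-banded tin hanging and the other things on the bench where they are.

Things in the scene. Friction and masses are not known exactly. Their poses are not given: they have to be found in the camera images.
- blue_tin: tin with blue band, 76 mm wide, 65 tall, holding tacks, hung on stand_blue. Origin under its centre, z up. Two wires 74 mm apart (in y) rise from the rim to a wooden grip block on the axis: 40 mm along y, 16 along x, z 125 to 163. The loop from rim (z 65) to block is open along x. A shallow V notch under the block, apex at z 123, 6 mm deep, rides on the hook bar. About 0.3 kg
- blue_tin_notch (a point): apex of the notch under the blue tin's grip block (123 mm above the tin's underside, on its axis)
- red_tin: tin with red band, 76 mm wide, 65 tall, holding brass eyelets, on stand_red, to stay there. Origin under its centre, z up. Two wires 74 mm apart (in y) rise from the rim to a wooden grip block on the axis: 40 mm along y, 16 along x, z 125 to 163. The loop from rim (z 65) to block is open along x. A shallow V notch under the block, apex at z 123, 6 mm deep, rides on the hook bar. About 0.3 kg
- stand_blue: fixed hook stand carrying the blue tin. Origin: centre of its 80 mm square grey foot, on the bench. A post of 16 mm diameter rises to 215 mm; from it a level steel hook bar, 10 mm in diameter, top at 200 mm, runs 125 mm along the stand's -x; its end turns up, its top 22 mm above the bar's top, 133 mm from the post axis
- stand_blue_seat (a point): point on top of the hook bar of stand_blue, 78 mm from the post axis (z = 200 mm), about where the blue tin's notch rides
- stand_red: an identical fixed hook stand, carrying the red tin
- bracket: fixed green bracket post, 22 mm in diameter, on a 110 mm square foot; origin at the foot's centre, on the bench. The yellow arm turns about its vertical axis
- swing_arm (a joint): angle of the yellow arm (rad): 0 folded (arm points along the bracket's -y), 1.571 fully out at its stop (arm points along the bracket's -x); grows as the arm turns clockwise seen from above. It turns with slight friction and stays where it is left
- swing_pivot (a point): point on the arm's turning axis at the height of the arm's top (200 mm). Its axes turn with the arm: -y points outward along the arm, z up. The hub there has 26 mm diameter and reaches up to 214 mm. The arm is a level round bar, 10 mm in diameter, 137 mm long, its end turned up to 22 mm above the bar's top, 145 mm from the axis
- swing_seat (a point): point on top of the yellow arm, midway between hub and upturned end, 85 mm from the turning axis, where a handle should hang; axes as swing_pivot
- shoe_last: wooden shoe last, 165 mm long, 60 mm wide, 65 mm tall, lying on the bench; bystander, origin under its middle
- glue_jar: amber glass jar with a white cap, 64 mm diameter, 75 mm tall; bystander, origin under its centre
- tack_carton: white paper carton, 70 x 50 x 85 mm; bystander, origin under its centre
- hammer: hammer lying on the bench; bystander
- polish_can: steel can with a blue label, 72 mm diameter, 60 mm tall; bystander, origin under its centre
- dye_bottle: small amber bottle with a black cap, 44 mm diameter, 90 mm tall; bystander, origin under its centre
Mind the look-alikes: they are no part of the job. What is shaped like the stand_red but pink or purple is not meant.

How it is judged:
By the outcome, as a careful person would: the job done as asked, in the order asked, and still so for the second after the job is handed in, with the robot touching nothing.
It also fails if it takes over 58 s, if anything falls off the work surface, if the arm or the gripper's body presses on something with over 40 N, if the wrist force passes 120 N, or if a joint passes its speed limit or range.

ROBOT

A 6-joint arm with a two-finger parallel gripper is mounted at the origin on the work surface. World frame = base frame: x ahead of the robot, y to its left, z up, the work surface at z = 0. Lengths are in m, angles in degrees, forces in N, time in s.
With the tool pointing down it reaches from about 0.275 to 0.85 m from the base axis. Payload 19 kg.
Tool frame: the origin (TCP) lies at the very end of the fingers, on their centre line; the grasp point (between the pads) lies 19 mm behind it; z points along the fingers, y is the line along which they close (so a half turn about z gives the same grasp; the last joint's range is limited). The gripper opens to 85 mm and grips with 20 to 120 N. Pads are 22 mm wide; open, the fingers measure 114 mm over their backs; the gripper's body (76 mm by 85 mm) begins 54 mm behind the grasp point. The pads swing forward as they close: fully open they stand 13 mm farther back than shut.
Start: joints at [-74.714, 8.623, 82.357, -0, 89.026, -7.678], TCP at [0.224, -0.529, 0.211] pointing down, gripper open.
Joint ranges: [-160.23, 160.23], [-39.13, 120.54], [6.94, 153.29], [-79.49, 259.48], [9.18, 160.14], [-161.06, 161.06]. Speed limits (degrees/s): [108.29, 108.29, 127.2, 172.46, 172.46, 172.46].

INTERFACE

Orientations are given as [roll, pitch, yaw] about the fixed x, y, z axes, in that order (R = Rz(yaw) Ry(pitch) Rx(roll)).
In Python, from plant import read_state, snapshot, job_done gives the robot as it stands.
- The arm moves only by the tool jog_arm, never from a script. Its argument "increments" is a list of rows, each a list of 3 entries, a list of its own where there are three numbers: the finger opening in m, from 0 to 0.0854, then the shift along the tool's x, y, z in m, then the turn, a rotation vector about the tool's x, y, z in degrees. In form: [[gripper, [dx, dy, dz], [wx, wy, wz]], ...]. A call has 1 to 5 rows; each row shifts and turns the commanded pose from where the row before left it, along the tool's axes as they then stand; what a row does not reach is not made up. A row lasts 1/12 s, in which the tool goes at most 41.7 mm and 7.16 degrees, less where a joint would pass 70% of its speed; a pose out of reach is approached as far as the arm can. A call with a gripper value outside its range is refused whole. The fingers move at their own pace and stop on an object; the grip force is fixed at half the most. Time passes only in rows, so rows that do not move let the fingers close. It gives the time, the measured TCP pose, the force, the opening and the grip force at its end, in the units of the state.
- read_state(): the state, without advancing time (a new reading comes with each control period).
- snapshot(name): name is "side" or "top"; returns a dict with "frame" (400x640x3 uint8, red, green, blue), "K" (3x3 intrinsics, pixels), "k1" (the pictures are not rectified: a ray, as slopes to the right and down, at radius r is drawn at 1 + k1 r^2 times it, then the intrinsics apply), "view" (4x4, takes a point from world to camera coordinates). Camera axes: x right, y down, z forward; pixel columns grow to the right and rows downward; lengths in m; the calibration is good to about 2 mm. A picture is of the moment at which its call begins. There is no depth.
- job_done(): hands the job in; it is judged then, once.
The state is a dict: "time": time; "joint_positions": joint angles; "qd": joint speeds; "joint_efforts": joint torques, N m; "tcp_pos": TCP position; "orientation": TCP orientation; "wrist_force": force on the tool from outside, world axes, zero at the start; "torque": the same for the moment, N m; "opening": opening from 0.0 (shut) to 1.0 (fully open); "gripper_force": force on a finger pad.
Only numpy, scipy, OpenCV 4.12 (cv2) and the standard library are available. Lean on these libraries where they do the work, as an engineer would, in place of code of your own. Each camera call takes 0.05 s, during which the arm holds its last target. There are 200 camera calls.

## Working session

There is one attempt and no reset: what is moved stays moved. The work goes in short steps, Python scripts to look and compute and a tool call to move; the robot and the scene stay as the last step left them, time stands still between calls to the robot, and variables do not carry over. Pictures are saved under pics/ and viewed, at most 10 in all, crops included, and the job is handed in when it is done.

Besides the shell and the picture viewer there is one more tool, called after ">>>" as name(argument=value, ...), one argument or row to a line, values as JSON. jog_arm: Moves the arm, as the interface text tells. Its arguments: {"type":"object","properties":{"increments":{"type":"array","items":{"type":"array"}}},"required":["increments"]}

```bash
mkdir -p pics; python3 - <<'E'
from plant import *
import cv2,numpy as np
np.set_printoptions(precision=4,suppress=True)
for n in("side","top"):
    s=snapshot(n); cv2.imwrite(f"pics/{n}0.png",s["frame"][:,:,::-1]); np.savez(f"{n}0.npz",**s)
    print(n,s["K"],s["k1"],s["view"])
print(read_state())
E
```

```text
side [[366.5227   0.     311.4502]
 [  0.     366.5227 201.8851]
 [  0.       0.       1.    ]] -0.010365806351785082 [[-0.9204 -0.3909 -0.0017  0.4387]
 [-0.2781  0.6577 -0.7001  0.226 ]
 [ 0.2748 -0.6439 -0.7141  1.1216]
 [ 0.      0.      0.      1.    ]]
top [[378.0673   0.     323.0938]
 [  0.     378.0673 199.4683]
 [  0.       0.       1.    ]] -0.06915014667285041 [[-0.0254 -0.9997 -0.003  -0.0046]
 [-0.9989  0.0255 -0.0389  0.4746]
 [ 0.039   0.002  -0.9992  1.2948]
 [ 0.      0.      0.      1.    ]]
{'time': 0.1, 'joint_positions': array([-74.7136,   8.6442,  82.387 ,  -0.0005,  89.0264,  -7.676 ]), 'qd': array([ 0.0084,  0.0859, -0.0972,  0.0312,  0.0112, -0.0578]), 'joint_efforts': array([  0.0051, -71.4383, -57.179 ,  -0.0001,   0.0072,   0.    ]), 'tcp_pos': array([ 0.2243, -0.5292,  0.2107]), 'orientation': array([-179.9429,   -0.0072,   22.9625]), 'wrist_force': array([ 0.125 , -0.3046, -0.1439]), 'torque': array([ 0.0264, -0.0149,  0.0056]), 'gripper_force': 0.0, 'opening': 1.0006926360663837}
```

View pics/side0.png

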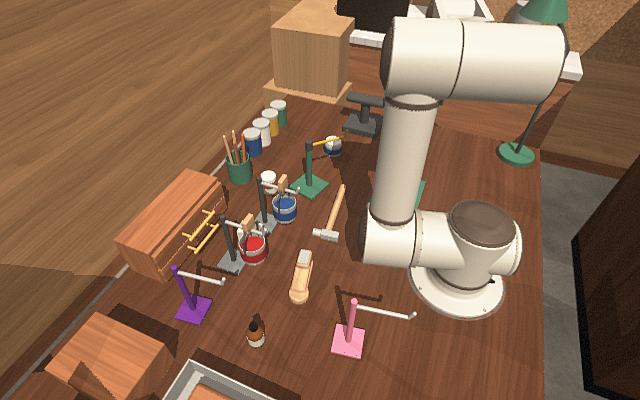

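View pics/top0.png

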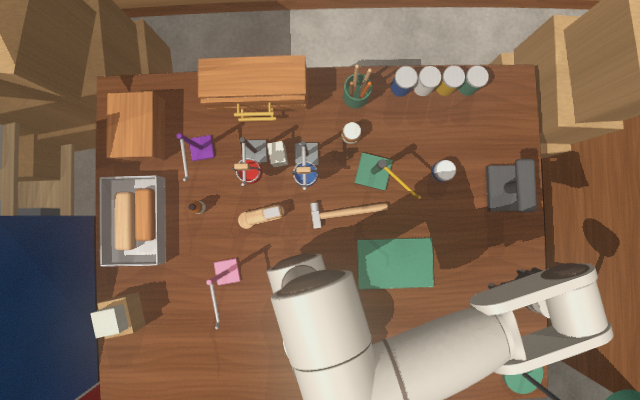

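The side view shows the green bracket at about (312,180) with its arm to (340,140), the blue tin at (285,207) and the red tin at (253,248). The top view shows the bracket foot at (374,171) with the arm tip at (418,197), the blue tin at (306,174) and the red tin at (248,170). Next I'll zoom in to pick pixels.

```bash
python3 - <<'E'
import cv2
a=cv2.imread("pics/top0.png")[110:220,225:435]; cv2.imwrite("pics/tc.png",cv2.resize(a,None,fx=3.8,fy=3.8,interpolation=cv2.INTER_CUBIC))
a=cv2.imread("pics/side0.png")[125:275,210:360]; cv2.imwrite("pics/sc.png",cv2.resize(a,None,fx=4,fy=4,interpolation=cv2.INTER_CUBIC))
E
```

```text
(no output)
```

View pics/tc.png

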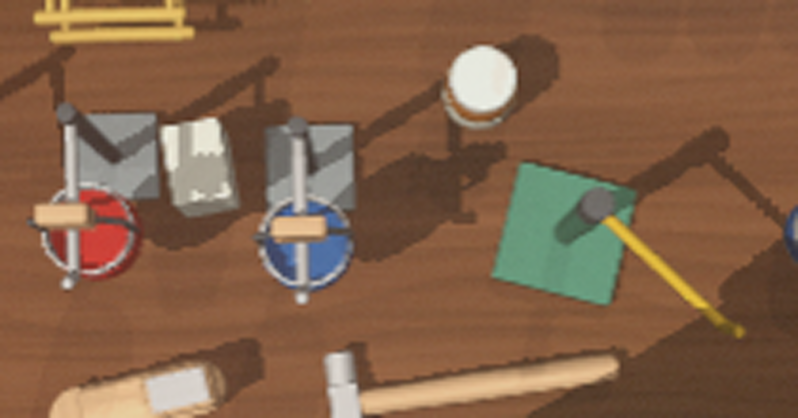

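View pics/sc.png

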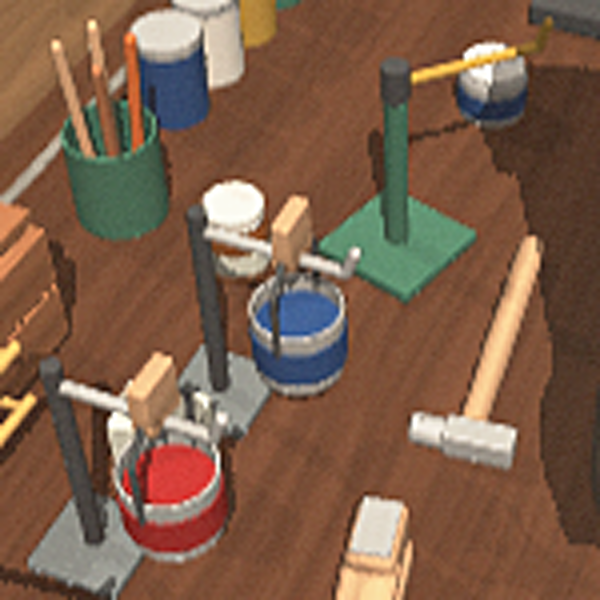

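```bash
cat >h.py <<'E'
import numpy as np,cv2
np.set_printoptions(precision=4,suppress=True)
def load(n): return dict(np.load(n))
def ray(s,uv):
    uv=np.array(uv,float); K=s["K"]
    d=(uv-K[:2,2])/[K[0,0],K[1,1]]; p=d.copy()
    for _ in range(20): p=d/(1+float(s["k1"])*(p@p))
    R=s["view"][:3,:3]; return -R.T@s["view"][:3,3], R.T@np.array([*p,1])
def plane(s,uv,z):
    c,d=ray(s,uv); return c+d*(z-c[2])/d[2]
def tri(s1,u1,s2,u2):
    c1,d1=ray(s1,u1);c2,d2=ray(s2,u2)
    t=np.linalg.lstsq(np.c_[d1,-d2],c2-c1,rcond=None)[0]
    a,b=c1+t[0]*d1,c2+t[1]*d2; return (a+b)/2,np.linalg.norm(a-b)
def proj(s,p):
    q=s["view"][:3,:3]@p+s["view"][:3,3]; x=q[:2]/q[2]; x=x*(1+float(s["k1"])*(x@x)); return s["K"][:2,:2]@x+s["K"][:2,2]
def blob(s,box,lo,hi):
    x0,y0,x1,y1=box; h=cv2.cvtColor(s["frame"],cv2.COLOR_RGB2HSV)[y0:y1,x0:x1]
    m=cv2.inRange(h,np.array(lo),np.array(hi)); n,l,st,c=cv2.connectedComponentsWithStats(m)
    i=1+np.argmax(st[1:,4]); ys,xs=np.where(l==i); return c[i]+[x0,y0],np.c_[xs+x0,ys+y0].astype(np.float32)
T=lambda x,y:(225+(x+.5)/3.8-.5,110+(y+.5)/3.8-.5)
S=lambda x,y:(210+(x+.5)/4-.5,125+(y+.5)/4-.5)
E
python3 - <<'E'
from h import *
t,s=load("top0.npz"),load("side0.npz")
print("hub",tri(t,T(598,203),s,S(397,68)))
print("tip",tri(t,T(740,333),s,S(546,24)))
for n,a,b in(("blue post",(298,124),(196,213)),("blue barend",(302,297),(353,252)),("red post",(65,112),(50,368))):print(n,tri(t,T(*a),s,S(*b)))
hsv=lambda q,p:cv2.cvtColor(q["frame"],cv2.COLOR_RGB2HSV)[int(p[1]),int(p[0])]
print(hsv(t,T(300,228)),hsv(s,S(290,235)),hsv(t,T(670,270)),hsv(s,S(450,68)))
W=((8,60,150),(22,170,255))
for n,bt,bs in(("blue",(292,163,316,178),(274,172,292,194)),("red",(230,160,252,174),(236,210,258,236))):
    a,pa=blob(t,bt,*W);b,pb=blob(s,bs,*W)
    print(n,"grip",len(pa),len(pb),a,b,tri(t,a,s,b),cv2.minAreaRect(pa))
Y=((20,120,90),(33,255,255))
a,pa=blob(t,(380,160,425,202),*Y);b,pb=blob(s,(310,130,350,150),*Y)
print("yellow",len(pa),len(pb));l=cv2.fitLine(pa,2,0,.01,.01).ravel();print(l, pa.min(0),pa.max(0))
v=pa[:,1].min(),pa[:,1].max()
for x in(386,412):
    p=plane(t,(x,l[3]+(x-l[2])*l[1]/l[0]),.195);print(p)
c=np.array([plane(t,T(*q),.008) for q in((523,161),(637,190),(610,304),(492,277))]);print("foot",c,c.mean(0),np.linalg.norm(np.diff(c,axis=0),axis=1))
for i,j in((0,3),(1,2),(0,1),(3,2)):
    d=c[j]-c[i];print(np.degrees(np.arctan2(d[1],d[0])))
c=np.array([plane(t,T(*q),.008) for q in((267,125),(354,124),(356,208),(266,210))]);print("bfoot",c.mean(0),np.linalg.norm(np.diff(c,axis=0),axis=1))
for n,q in (("jar",(482,78)),("hammer",(342,375)),("carton",(200,150))):print(n,plane(t,T(*q),.07))
E
```

```text
hub (array([ 0.5684, -0.1928,  0.2101]), np.float64(0.0012370467710289025))
tip (array([ 0.4676, -0.297 ,  0.2157]), np.float64(0.0044140429983857594))
blue post (array([0.6361, 0.0375, 0.2104]), np.float64(0.00013676308141462044))
blue barend (array([0.5025, 0.0375, 0.2183]), np.float64(0.0022880847529967593))
red post (array([0.6507, 0.2182, 0.2114]), np.float64(0.0002152711723541785))
[ 16  94 230] [ 13 120 162] [ 22 186 200] [ 20 163 253]
blue grip 78 124 [302.7051 169.2564] [282.1855 182.1532] (array([0.5545, 0.0394, 0.2235]), np.float64(0.0009533746080515768)) ((303.0, 170.0), (6.0, 14.0), 90.0)
red grip 93 180 [240.7527 166.043 ] [247.4944 222.7833] (array([0.5688, 0.2193, 0.2234]), np.float64(0.0008412226258170489)) ((240.5, 166.5), (7.0, 13.0), 90.0)
yellow 144 39
[  0.744    0.6682 400.7847 181.8889] [383. 167.] [420. 198.]
[ 0.5541 -0.2063  0.195 ]
[ 0.4826 -0.2815  0.195 ]
foot [[ 0.6359 -0.157   0.008 ]
 [ 0.6067 -0.2606  0.008 ]
 [ 0.5029 -0.2323  0.008 ]
 [ 0.5303 -0.1255  0.008 ]] [ 0.569  -0.1938  0.008 ] [0.1076 0.1076 0.1103]
163.39228397532523
164.77381716697988
-105.72001129121719
-104.34565830075222
bfoot [0.6356 0.0372 0.008 ] [0.0797 0.0774 0.0822]
jar [ 0.6998 -0.1169  0.07  ]
hammer [0.4436 0.0117 0.07  ]
carton [0.6428 0.1308 0.07  ]
```

Measured points:
- The hub at z 0.210 and the grip centre at z 0.2235 agree with the given heights.
- Bracket is at (0.569,-0.193).
- The arm now points at about -134° (joint ≈ 0.49 rad) and must reach about 164.5°.
- The blue grip is at (0.5545,0.039), yaw about 0.

I'll move to the trailing side of the arm with the fingers closed.

>>> jog_arm(
  increments=[
    [0,[0.034,-0.0078,0.0034],[0,0,0]],
    [0,[0.034,-0.0078,0.0034],[0,0,0]],
    [0,[0.034,-0.0078,0.0034],[0,0,0]],
    [0,[0.034,-0.0078,0.0034],[0,0,0]],
    [0,[0.034,-0.0078,0.0034],[0,0,0]],
  ],
)

```text
time: 0.52
tcp_pos: [0.3666, -0.4259, 0.1938]
orientation: [-180.0, 0.0, 22.9]
wrist_force: [0.6, -0.3, -0.7]
opening: 0.298
gripper_force: 0.0
```

>>> jog_arm(
  increments=[
    [0,[0.034,-0.0078,0.0034],[0,0,0]],
    [0,[0.034,-0.0078,0.0034],[0,0,0]],
    [0,[0.034,-0.0078,0.0034],[0,0,0]],
    [0,[0.034,-0.0078,0.0034],[0,0,0]],
    [0,[0.034,-0.0078,0.0034],[0,0,0]],
  ],
)

```text
time: 0.93
tcp_pos: [0.5081, -0.3235, 0.1768]
orientation: [-180.0, 0.0, 23.0]
wrist_force: [-0.0, -0.8, 0.6]
opening: -0.0
gripper_force: 0.0
```

>>> jog_arm(
  increments=[
    [0,[0.032,-0.0078,0.0034],[0,0,0]],
    [0,[0,0,0],[0,0,-6.5]],
    [0,[0,0,0],[0,0,-6.5]],
    [0,[0,0,0],[0,0,-6.5]],
    [0,[0,0,0],[0,0,-6.5]],
  ],
)

```text
time: 1.35
tcp_pos: [0.5334, -0.3049, 0.1733]
orientation: [-179.9, 0.0, 49.3]
wrist_force: [-0.1, -0.1, 0.2]
opening: 0.001
gripper_force: 0.0
```

>>> jog_arm(
  increments=[
    [0,[0,0,0],[0,0,-6.5]],
    [0,[0,0,0],[0,0,-6.5]],
    [0,[0,0,0],[0,0,-6.5]],
    [0,[0,0,0],[0,0,-6]],
    [0,[0,0,0],[0,0,0]],
  ],
)

```text
time: 1.77
tcp_pos: [0.5333, -0.3051, 0.1734]
orientation: [-180.0, -0.0, 74.8]
wrist_force: [-0.7, -0.1, 0.5]
opening: 0.001
gripper_force: 0.0
```

```bash
python3 - <<'E'
from h import *
P=np.array([.569,-.193]);p=np.array([.5333,-.3051]);ps=np.radians(74.8)
A=np.array([[np.cos(ps),np.sin(ps)],[np.sin(ps),-np.cos(ps)]])
off=lambda f:.005+.011*abs(np.cos(np.radians(f+285.2)))+.0145*abs(np.sin(np.radians(f+285.2)))
for f in [-124,-133.6]+list(np.arange(-138,-190,-5))+[-192,-195.5]:
    a=np.radians(f);t=a+np.pi/2
    q=P+.095*np.array([np.cos(a),np.sin(a)])+off(f)*np.array([np.cos(t),np.sin(t)])
    print(f,q,A@(q-p)*1000);p=q
E
```

```text
-124 [ 0.5325 -0.283 ] [21.1338 -6.5412]
-133.6 [ 0.5191 -0.2767] [  2.5776 -14.6071]
-138 [ 0.5132 -0.273 ] [ 2.001 -6.677]
-143 [ 0.5067 -0.2682] [ 2.9227 -7.5005]
-148 [ 0.5006 -0.2628] [ 3.6243 -7.3423]
-153 [ 0.4949 -0.2567] [ 4.3304 -7.1115]
-158 [ 0.4896 -0.2501] [ 5.0321 -6.8043]
-163 [ 0.4849 -0.2429] [ 5.7197 -6.4187]
-168 [ 0.4808 -0.2352] [ 6.3831 -5.9536]
-173 [ 0.4775 -0.227 ] [ 7.0115 -5.4098]
-178 [ 0.4748 -0.2184] [ 7.5943 -4.7895]
-183 [ 0.473  -0.2095] [ 8.1206 -4.0966]
-188 [ 0.472  -0.2003] [ 8.5802 -3.3368]
-192 [ 0.4719 -0.1929] [ 7.1441 -2.0819]
-195.5 [ 0.4722 -0.1865] [ 6.3034 -1.3708]
```

>>> jog_arm(
  increments=[
    [0,[0.011,-0.003,0],[0,0,0]],
    [0,[0.01,-0.0035,0],[0,0,0]],
    [0,[0.0013,-0.0073,0],[0,0,0]],
    [0,[0.0013,-0.0073,0],[0,0,0]],
    [0,[0.002,-0.0067,0],[0,0,0]],
  ],
)

```text
time: 2.18
tcp_pos: [0.5126, -0.2726, 0.1739]
orientation: [-180.0, 0.0, 74.4]
wrist_force: [3.5, -1.2, -0.6]
opening: -0.001
gripper_force: 1.4
```

>>> jog_arm(
  increments=[
    [0,[0.0029,-0.0075,0],[0,0,0]],
    [0,[0.0036,-0.0073,0],[0,0,0]],
    [0,[0.0043,-0.0071,0],[0,0,0]],
    [0,[0.005,-0.0068,0],[0,0,0]],
    [0,[0.0057,-0.0064,0],[0,0,0]],
  ],
)

```text
time: 2.6
tcp_pos: [0.4848, -0.2425, 0.1739]
orientation: [180.0, 0.0, 74.4]
wrist_force: [2.3, -0.8, 0.5]
opening: 0.003
gripper_force: 1.0
```

>>> jog_arm(
  increments=[
    [0,[0.0064,-0.006,0],[0,0,0]],
    [0,[0.007,-0.0054,0],[0,0,0]],
    [0,[0.0076,-0.0048,0],[0,0,0]],
    [0,[0.004,-0.002,0],[0,0,0]],
    [0,[0.004,-0.002,0],[0,0,0]],
  ],
)

```text
time: 3.02
tcp_pos: [0.4736, -0.209, 0.1739]
orientation: [180.0, 0.0, 74.5]
wrist_force: [1.6, -1.6, -0.3]
opening: 0.003
gripper_force: 0.9
```

Contact is light and as predicted. I'll continue slowly to the stop.

>>> jog_arm(
  increments=[
    [0,[0.0045,-0.0017,0],[0,0,0]],
    [0,[0.004,-0.0015,0],[0,0,0]],
    [0,[0.0035,-0.001,0],[0,0,0]],
    [0,[0.003,-0.0007,0],[0,0,0]],
    [0,[0.003,-0.0007,0],[0,0,0]],
  ],
)

```text
time: 3.43
tcp_pos: [0.4731, -0.1906, 0.1737]
orientation: [-180.0, -0.0, 74.5]
wrist_force: [1.4, -1.2, 0.2]
opening: -0.006
gripper_force: 0.8
```

>>> jog_arm(
  increments=[
    [0,[0.0015,-0.0003,0],[0,0,0]],
    [0,[0.0015,-0.0003,0],[0,0,0]],
    [0,[0.001,0,0],[0,0,0]],
    [0,[0.001,0,0],[0,0,0]],
    [0,[0,0,0],[0,0,0]],
  ],
)

```text
time: 3.85
tcp_pos: [0.4738, -0.1858, 0.1737]
orientation: [-180.0, -0.0, 74.5]
wrist_force: [-0.9, -0.9, 0.3]
opening: 0.004
gripper_force: 0.5
```

>>> jog_arm(
  increments=[
    [0,[0.001,0,0],[0,0,0]],
    [0,[0.001,0,0],[0,0,0]],
    [0,[0.001,0,0],[0,0,0]],
    [0,[0,0,0],[0,0,0]],
  ],
)

```text
time: 4.18
tcp_pos: [0.4746, -0.1828, 0.1738]
orientation: [-180.0, -0.0, 74.5]
wrist_force: [-1.9, -1.1, 0.4]
opening: -0.001
gripper_force: 0.6
```

>>> jog_arm(
  increments=[
    [0,[0.001,0,0],[0,0,0]],
    [0,[0.001,0,0],[0,0,0]],
    [0,[0,0,0],[0,0,0]],
  ],
)

```text
time: 4.43
tcp_pos: [0.475, -0.1819, 0.1739]
orientation: [180.0, 0.1, 74.4]
wrist_force: [-4.6, -10.1, 0.0]
opening: -0.003
gripper_force: 4.6
```

The force rose to 11 N, so the arm is at its stop. I'll back off, rise and look.

>>> jog_arm(
  increments=[
    [0,[-0.01,0,0],[0,0,0]],
    [0,[-0.02,0,0],[0,0,0]],
    [0,[-0.025,0,0],[0,0,0]],
    [0.045,[-0.01,0,-0.03],[0,0,0]],
    [0.045,[0,0,-0.04],[0,0,0]],
  ],
)

```text
time: 4.85
tcp_pos: [0.4561, -0.245, 0.2417]
orientation: [-179.7, -0.1, 74.4]
wrist_force: [0.9, 0.1, 0.6]
opening: 0.273
gripper_force: 0.0
```

>>> jog_arm(
  increments=[
    [0.045,[0,0,-0.04],[0,0,-7]],
    [0.045,[0,0,-0.03],[0,0,-8.5]],
    [0.045,[0,0,0],[0,0,0]],
  ],
)

```text
time: 5.1
tcp_pos: [0.4587, -0.2447, 0.3201]
orientation: [179.6, 0.2, 89.1]
wrist_force: [0.4, 0.2, -0.3]
opening: 0.527
gripper_force: 0.0
```

```bash
python3 - <<'E'
from plant import *
from h import *
import cv2
im={}
for n in("side","top"):
    q=snapshot(n); np.savez(f"{n}1.npz",**q); im[n]=q
a=cv2.resize(im["top"]["frame"][110:240,270:440],None,fx=2.3,fy=2.3,interpolation=2)
b=cv2.resize(im["side"]["frame"][120:260,210:380],None,fx=2.3,fy=2.3,interpolation=2)
c=np.zeros((330,a.shape[1]+b.shape[1],3),np.uint8);c[:a.shape[0],:a.shape[1]]=a;c[:b.shape[0],a.shape[1]:]=b
cv2.imwrite("pics/c1.png",c[:,:,::-1]); print(read_state()["tcp_pos"],read_state()["orientation"])
E
```

```text
[ 0.458  -0.2441  0.3146] [179.9019   0.0345  88.6035]
```

View pics/c1.png

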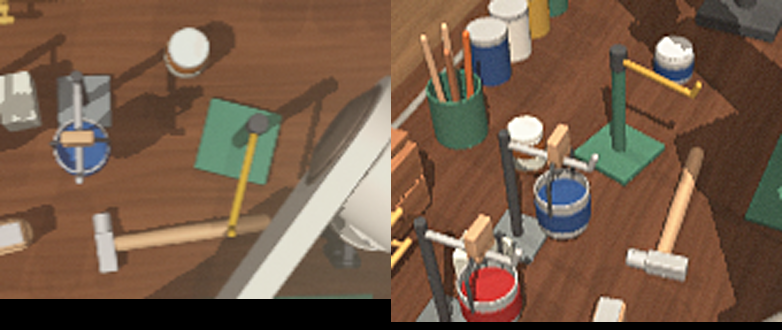

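The yellow arm now points towards the robot: in the crop it runs from (258,125) to (232,233). The tins haven't moved. I'll measure the arm.

```bash
python3 - <<'E'
from h import *
t,s=load("top1.npz"),load("side1.npz")
Y=((18,110,90),(33,255,255))
a,pa=blob(t,(360,160,385,215),*Y);b,pb=blob(s,(300,135,350,165),*Y)
print(len(pa),len(pb),pa.min(0),pa.max(0),pb.min(0),pb.max(0))
l=cv2.fitLine(pa,2,0,.01,.01).ravel()
f=lambda y:(l[2]+(y-l[3])*l[0]/l[1],y)
A,B=plane(t,f(175),.197),plane(t,f(205),.197);d=B-A;print(A,B,np.degrees(np.arctan2(d[1],d[0])))
h=np.array([.569,-.193]);u=d[:2]/np.linalg.norm(d[:2]);print("dist hub-line",np.cross(u,h-A[:2]),"seat",h+.085*u)
tip=pa[pa[:,1]>pa[:,1].max()-3].mean(0);tip2=pb[pb[:,0]>pb[:,0].max()-2].mean(0)
print("tip",tri(t,tip,s,tip2)); p,r=tri(t,a,s,b);print("mid",p,r)
print(A[:2]+u*np.dot(u,h-A[:2]))
# blue grip top face on z=.238
g,pg=blob(t,(292,163,316,178),(8,60,200),(22,170,255));print(len(pg),plane(t,g,.24),plane(t,T(300,217),.24),plane(t,T(300,240),.24))
E
```

```text
163 113 [369. 168.] [381. 212.] [311. 146.] [344. 161.]
[ 0.5354 -0.1827  0.197 ] [ 0.447  -0.1587  0.197 ] 164.83759814344165
dist hub-line 0.001157203153202736 seat [ 0.487  -0.1708]
tip (array([ 0.4293, -0.1538,  0.2151]), np.float64(0.0001272840596101808))
mid [ 0.4879 -0.1701  0.1967] 0.0009942621695613256
[ 0.5693 -0.1919]
64 [0.5535 0.0376 0.24  ] [0.5601 0.0361 0.24  ] [0.5428 0.0365 0.24  ]<stdin>:9: DeprecationWarning: Arrays of 2-dimensional vectors are deprecated. Use arrays of 3-dimensional vectors instead. (deprecated in NumPy 2.0)
```

>>> jog_arm(
  increments=[
    [0.045,[0,0,0],[0,0,-1.4]],
    [0.045,[0.035,0.012,0],[0,0,0]],
    [0.045,[0.035,0.012,0],[0,0,0]],
    [0.045,[0.035,0.012,0],[0,0,0]],
    [0.045,[0.035,0.012,0],[0,0,0]],
  ],
)

```text
time: 5.62
tcp_pos: [0.5056, -0.1021, 0.3124]
orientation: [-179.9, -0.1, 90.0]
wrist_force: [0.3, -0.1, -0.1]
opening: 0.523
gripper_force: 0.0
```

>>> jog_arm(
  increments=[
    [0.045,[0.035,0.012,0],[0,0,0]],
    [0.045,[0.035,0.012,0],[0,0,0]],
    [0.045,[0.035,0.012,0],[0,0,0]],
    [0.045,[0.035,0.012,0],[0,0,0]],
    [0.045,[0,0,0],[0,0,0]],
  ],
)

```text
time: 6.03
tcp_pos: [0.5543, 0.0415, 0.3119]
orientation: [-179.9, -0.1, 90.3]
wrist_force: [-0.3, -0.3, -1.5]
opening: 0.531
gripper_force: 0.0
```

>>> jog_arm(
  increments=[
    [0.045,[-0.003,0,0.025],[0,0,0]],
    [0.045,[0,0,0.03],[0,0,0]],
    [0.045,[0,0,0.02],[0,0,0]],
    [0.045,[0,0,0.015],[0,0,0]],
    [0.045,[0,0,0],[0,0,0]],
  ],
)

```text
time: 6.45
tcp_pos: [0.552, 0.0334, 0.2193]
orientation: [-179.6, -0.0, 90.0]
wrist_force: [-1.1, 0.1, -0.8]
opening: 0.526
gripper_force: 0.0
```

>>> jog_arm(
  increments=[
    [0.045,[0,0,0],[0,0,0]],
  ],
)

```text
time: 6.53
tcp_pos: [0.5531, 0.0333, 0.2229]
orientation: [-179.9, -0.0, 90.0]
wrist_force: [-0.1, -0.0, 0.6]
opening: 0.529
gripper_force: 0.0
```

>>> jog_arm(
  increments=[
    [0.045,[0.0045,0.001,0.006],[0,0,0]],
    [0.045,[0,0,0.006],[0,0,0]],
    [0.045,[0,0,0],[0,0,0]],
    [0.045,[0,0,0],[0,0,0]],
  ],
)

```text
time: 6.87
tcp_pos: [0.5546, 0.038, 0.2118]
orientation: [-180.0, -0.0, 90.0]
wrist_force: [0.1, -0.9, 0.0]
opening: 0.526
gripper_force: 0.0
```

>>> jog_arm(
  increments=[
    [0.02,[0,0,0],[0,0,0]],
    [0.005,[0,0,0],[0,0,0]],
    [0.0,[0,0,0],[0,0,0]],
    [0.0,[0,0,0],[0,0,0]],
    [0.0,[0,0,0],[0,0,0]],
  ],
)

```text
time: 7.28
tcp_pos: [0.5549, 0.0378, 0.2124]
orientation: [179.9, -0.0, 90.0]
wrist_force: [0.1, -0.9, 5.3]
opening: 0.163
gripper_force: 59.6
```

>>> jog_arm(
  increments=[
    [0.0,[0,0,0],[0,0,0]],
    [0.0,[0,0,0],[0,0,0]],
  ],
)

```text
time: 7.45
tcp_pos: [0.5549, 0.0378, 0.2124]
orientation: [179.9, -0.0, 90.0]
wrist_force: [-0.6, 0.5, 6.8]
opening: 0.161
gripper_force: 59.6
```

Gripped. I'll lift 38 mm, slowly.

>>> jog_arm(
  increments=[
    [0,[0,0,-0.004],[0,0,0]],
    [0,[0,0,-0.008],[0,0,0]],
    [0,[0,0,-0.01],[0,0,0]],
    [0,[0,0,-0.01],[0,0,0]],
    [0,[0,0,-0.006],[0,0,0]],
  ],
)

```text
time: 7.87
tcp_pos: [0.555, 0.0378, 0.2518]
orientation: [179.9, -0.0, 90.0]
wrist_force: [-0.2, -0.2, -3.3]
opening: 0.163
gripper_force: 58.6
```

>>> jog_arm(
  increments=[
    [0,[0,0,0],[0,0,0]],
    [0,[0,0,0],[0,0,0]],
  ],
)

```text
time: 8.03
tcp_pos: [0.5548, 0.0378, 0.2502]
orientation: [180.0, -0.0, 90.0]
wrist_force: [-0.2, -0.5, -3.6]
opening: 0.162
gripper_force: 58.6
```

```bash
python3 - <<'E'
from plant import *
from h import *
q=snapshot("side"); np.savez("side2.npz",**q)
cv2.imwrite("pics/s2.png",cv2.resize(q["frame"][120:260,210:380],None,fx=3.5,fy=3.5,interpolation=2)[:,:,::-1])
E
```

```text
(no output)
```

View pics/s2.png

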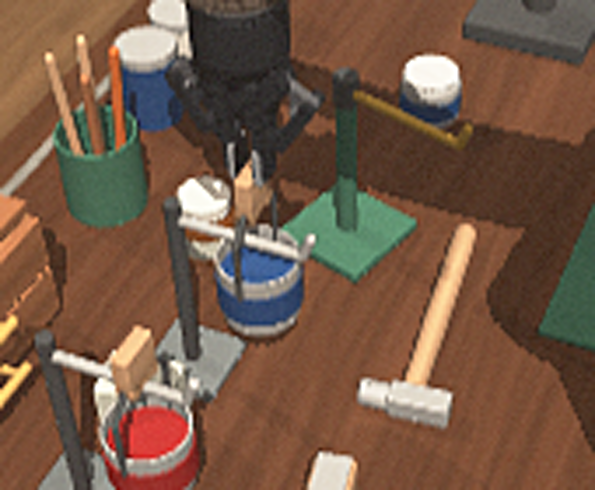

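The blue tin is lifted upright, with the bar inside the open loop and the red tin untouched. I'll slide it out along -x.

>>> jog_arm(
  increments=[
    [0,[0,-0.006,0],[0,0,0]],
    [0,[0,-0.01,0],[0,0,0]],
    [0,[0,-0.012,0],[0,0,0]],
    [0,[0,-0.012,0],[0,0,0]],
    [0,[0,-0.012,0],[0,0,0]],
  ],
)

```text
time: 8.5
tcp_pos: [0.5012, 0.0379, 0.2495]
orientation: [-180.0, -0.0, 90.0]
wrist_force: [-0.9, -0.3, -4.2]
opening: 0.166
gripper_force: 58.6
```

>>> jog_arm(
  increments=[
    [0,[0,-0.015,0],[0,0,0]],
    [0,[0,-0.015,0],[0,0,0]],
    [0,[0,-0.015,0],[0,0,0]],
    [0,[0,-0.015,0],[0,0,0]],
    [0,[0,-0.015,0],[0,0,0]],
  ],
)

```text
time: 8.92
tcp_pos: [0.426, 0.0379, 0.2495]
orientation: [-180.0, -0.0, 90.0]
wrist_force: [0.2, -0.1, -2.9]
opening: 0.163
gripper_force: 58.6
```

>>> jog_arm(
  increments=[
    [0,[-0.01,-0.006,0],[0,0,0]],
    [0,[-0.02,-0.008,0],[0,0,0]],
    [0,[-0.022,-0.008,0],[0,0,0]],
    [0,[-0.022,-0.008,0],[0,0,0]],
    [0,[-0.022,-0.008,0],[0,0,0]],
  ],
)

```text
time: 9.33
tcp_pos: [0.3883, -0.0587, 0.2495]
orientation: [180.0, -0.0, 90.1]
wrist_force: [0.4, -0.7, -3.4]
opening: 0.162
gripper_force: 58.7
```

>>> jog_arm(
  increments=[
    [0,[-0.022,-0.008,0],[0,0,0]],
    [0,[-0.022,-0.006,0],[0,0,0]],
    [0,[-0.02,-0.004,0],[0,0,0]],
    [0,[-0.01,-0.002,0],[0,0,0]],
    [0,[-0.005,-0.002,0],[0,0,0]],
  ],
)

```text
time: 9.75
tcp_pos: [0.3667, -0.1381, 0.2495]
orientation: [-180.0, -0.0, 89.9]
wrist_force: [0.2, 0.1, -3.2]
opening: 0.166
gripper_force: 58.7
```

>>> jog_arm(
  increments=[
    [0,[0,0,0],[0,0,3.8]],
    [0,[0,0,0],[0,0,3.8]],
    [0,[0,0,0],[0,0,3.8]],
    [0,[0,0,0],[0,0,3.8]],
    [0,[0,0,0],[0,0,0]],
  ],
)

```text
time: 10.17
tcp_pos: [0.3673, -0.1365, 0.2496]
orientation: [-180.0, -0.0, 74.7]
wrist_force: [-1.3, 0.3, -3.1]
opening: 0.164
gripper_force: 58.7
```

```bash
python3 - <<'E'
from plant import *
from h import *
r=read_state();print(r["tcp_pos"],r["orientation"])
t,s=snapshot("top"),snapshot("side");np.savez("top3.npz",**t);np.savez("side3.npz",**s)
a=cv2.resize(t["frame"][130:260,280:430],None,fx=2.6,fy=2.6,interpolation=2)
b=cv2.resize(s["frame"][120:260,250:400],None,fx=2.6,fy=2.6,interpolation=2)
c=np.zeros((366,a.shape[1]+b.shape[1],3),np.uint8);c[:a.shape[0],:a.shape[1]]=a;c[:b.shape[0],a.shape[1]:]=b
cv2.imwrite("pics/c3.png",c[:,:,::-1])
E
```

```text
[ 0.3673 -0.1365  0.2496] [-179.989    -0.0165   74.6531]
```

View pics/c3.png

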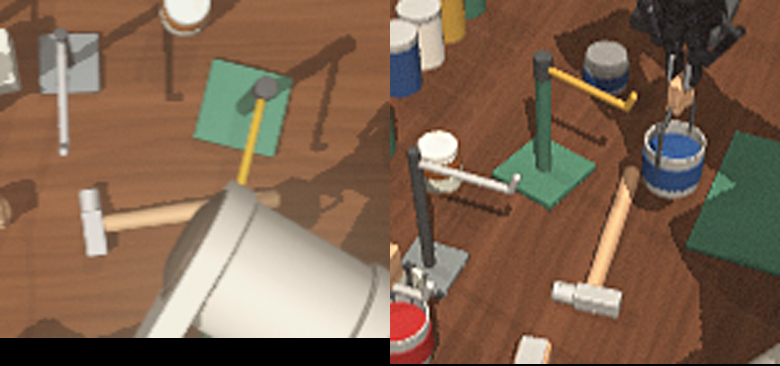

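The tin hangs upright in the grip at side crop (672,160), in line with the yellow arm, whose tip is at (633,98). I'll slide it in along the arm.

>>> jog_arm(
  increments=[
    [0,[-0.001,0.006,0],[0,0,0]],
    [0,[0,0.012,0],[0,0,0]],
    [0,[0,0.012,0],[0,0,0]],
    [0,[0,0.012,0],[0,0,0]],
    [0,[0,0.012,0],[0,0,0]],
  ],
)

```text
time: 10.68
tcp_pos: [0.4204, -0.1525, 0.2497]
orientation: [-180.0, -0.0, 74.9]
wrist_force: [0.4, 0.3, -2.5]
opening: 0.164
gripper_force: 58.7
```

>>> jog_arm(
  increments=[
    [0,[0,0.015,0],[0,0,0]],
    [0,[0,0.015,0],[0,0,0]],
    [0,[0,0.015,0],[0,0,0]],
    [0,[0,0.015,0],[0,0,0]],
    [0,[0,0.01,0],[0,0,0]],
  ],
)

```text
time: 11.1
tcp_pos: [0.4885, -0.1709, 0.2493]
orientation: [-180.0, -0.0, 74.9]
wrist_force: [0.5, -0.1, -2.6]
opening: 0.162
gripper_force: 58.7
```

```bash
python3 - <<'E'
from plant import *
from h import *
s=snapshot("side");r=read_state();print(r["tcp_pos"],r["orientation"],r["wrist_force"])
a=cv2.resize(s["frame"][110:240,250:400],None,fx=4,fy=4,interpolation=2)
cv2.imwrite("pics/c4.png",a[:,:,::-1])
E
```

```text
[ 0.4892 -0.1712  0.249 ] [-179.9706   -0.0227   74.9034] [ 0.327  -0.7714 -4.0734]
```

View pics/c4.png

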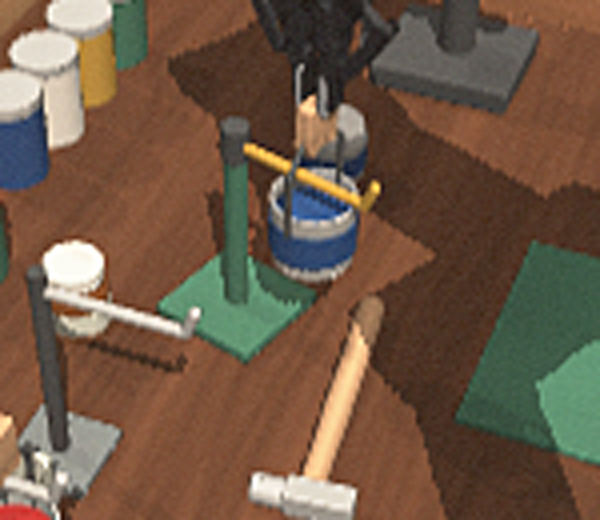

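The yellow arm passes through the loop, with the block above the bar at (318,130) in the crop. I'll lower it gently.

>>> jog_arm(
  increments=[
    [0,[0,-0.002,0.006],[0,0,0]],
    [0,[0,0,0.008],[0,0,0]],
    [0,[0,0,0.008],[0,0,0]],
    [0,[0,0,0.006],[0,0,0]],
    [0,[0,0,0.004],[0,0,0]],
  ],
)

```text
time: 11.57
tcp_pos: [0.4846, -0.1699, 0.2167]
orientation: [-179.9, -0.0, 74.8]
wrist_force: [0.1, -0.2, -3.3]
opening: 0.165
gripper_force: 58.7
```

>>> jog_arm(
  increments=[
    [0,[0,0,0.002],[0,0,0]],
    [0,[0,0,0.001],[0,0,0]],
    [0,[0,0,0.001],[0,0,0]],
    [0,[0,0,0],[0,0,0]],
  ],
)

```text
time: 11.9
tcp_pos: [0.4853, -0.1702, 0.2139]
orientation: [180.0, -0.0, 74.8]
wrist_force: [-0.3, -0.1, -2.2]
opening: 0.16
gripper_force: 58.7
```

>>> jog_arm(
  increments=[
    [0,[0,0,0.001],[0,0,0]],
    [0,[0,0,0.0005],[0,0,0]],
    [0,[0,0,0],[0,0,0]],
  ],
)

```text
time: 12.15
tcp_pos: [0.4854, -0.1703, 0.2129]
orientation: [179.9, 0.0, 74.8]
wrist_force: [-0.8, -0.2, 2.9]
opening: 0.168
gripper_force: 59.4
```

>>> jog_arm(
  increments=[
    [0,[0,0,0.0005],[0,0,0]],
    [0,[0,0,0],[0,0,0]],
  ],
)

```text
time: 12.32
tcp_pos: [0.4855, -0.1703, 0.2127]
orientation: [179.9, 0.0, 74.8]
wrist_force: [-2.0, -0.6, 8.4]
opening: 0.159
gripper_force: 60.1
```

Seated. I'll ease off and open gradually.

>>> jog_arm(
  increments=[
    [0,[0,0,-0.0005],[0,0,0]],
    [0.018,[0,0,0],[0,0,0]],
    [0.022,[0,0,0],[0,0,0]],
    [0.03,[0,0,0],[0,0,0]],
    [0.045,[0,0,0],[0,0,0]],
  ],
)

```text
time: 12.73
tcp_pos: [0.4852, -0.1701, 0.2122]
orientation: [-180.0, -0.0, 74.8]
wrist_force: [-0.3, -0.9, 0.0]
opening: 0.474
gripper_force: 0.0
```

>>> jog_arm(
  increments=[
    [0.045,[0,0,0],[0,0,0]],
    [0.045,[0,0,0],[0,0,0]],
  ],
)

```text
time: 12.9
tcp_pos: [0.4852, -0.1701, 0.2122]
orientation: [-180.0, -0.0, 74.8]
wrist_force: [-0.1, -0.2, 0.4]
opening: 0.523
gripper_force: 0.0
```

>>> jog_arm(
  increments=[
    [0.045,[0,0,-0.008],[0,0,0]],
    [0.045,[0,0,-0.015],[0,0,0]],
    [0.045,[0,0,-0.03],[0,0,0]],
    [0.045,[0,0,-0.035],[0,0,0]],
    [0.045,[0,0,-0.035],[0,0,0]],
  ],
)

```text
time: 13.32
tcp_pos: [0.4848, -0.1699, 0.3372]
orientation: [-180.0, -0.0, 74.8]
wrist_force: [0.7, 0.6, -0.2]
opening: 0.529
gripper_force: 0.0
```

>>> jog_arm(
  increments=[
    [0.045,[-0.035,0,-0.01],[0,0,0]],
    [0.045,[-0.035,0,0],[0,0,0]],
    [0.045,[-0.035,0,0],[0,0,0]],
    [0.045,[-0.035,0,0],[0,0,0]],
    [0.045,[-0.02,0,0],[0,0,0]],
  ],
)

```text
time: 13.73
tcp_pos: [0.4421, -0.3273, 0.3456]
orientation: [-180.0, 0.0, 74.7]
wrist_force: [0.2, 0.7, 0.6]
opening: 0.527
gripper_force: 0.0
```

```bash
python3 - <<'E'
from plant import *
from h import *
t,s=snapshot("top"),snapshot("side")
a=cv2.resize(t["frame"][110:240,230:430],None,fx=2,fy=2,interpolation=2)
b=cv2.resize(s["frame"][120:280,210:400],None,fx=2,fy=2,interpolation=2)
c=np.zeros((320,a.shape[1]+b.shape[1],3),np.uint8);c[:a.shape[0],:a.shape[1]]=a;c[:b.shape[0],a.shape[1]:]=b
cv2.imwrite("pics/c5.png",c[:,:,::-1])
Y=((18,110,60),(33,255,255))
a,pa=blob(t,(360,160,385,215),*Y);tip=pa[pa[:,1]>pa[:,1].max()-3].mean(0);print(len(pa),plane(t,tip,.215))
r=read_state();print(r["tcp_pos"],r["wrist_force"],r["time"])
E
```

```text
72 [ 0.4983 -0.1699  0.215 ]
[ 0.4423 -0.3272  0.3451] [-0.1792  0.2856 -0.3883] 13.8333
```

View pics/c5.png

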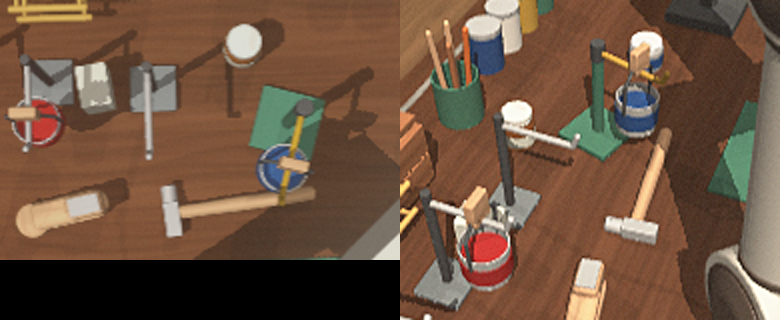

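The blue tin hangs on the yellow arm, which is still fully out: its tip is at (283,198) in the crop, as before. The red tin and the other things haven't moved and the robot is clear. I'll let it settle, then hand in.

>>> jog_arm(
  increments=[
    [0.045,[0,0,0],[0,0,0]],
    [0.045,[0,0,0],[0,0,0]],
    [0.045,[0,0,0],[0,0,0]],
    [0.045,[0,0,0],[0,0,0]],
    [0.045,[0,0,0],[0,0,0]],
  ],
)

```text
time: 14.25
tcp_pos: [0.4436, -0.3239, 0.3456]
orientation: [180.0, 0.0, 74.9]
wrist_force: [-0.7, -0.6, -0.8]
opening: 0.527
gripper_force: 0.0
```

```bash
python3 -c "
from plant import *
print(job_done())"
```

```text
the job is handed in; nothing more can be done
None
```

I swung the yellow arm out to its stop and hung the blue tin on it upright; the red tin and the other things stayed put, and I handed the job in at about 14 s (no verdict was shown).

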